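Walk the bending form round to the bench fence

TASK

Without grasping or lifting it, walk the heavy aluminium bending form round with fingertip pushes at one corner after another until either one of its long sides squarely faces the wooden fence while the form is still clear of it. Then push it up so that the whole of that long side rests flush against the fence, and take the fingers away. Do not run the form into the fence while it is askew, and leave the bottle, the tub and the gouge where they are.

Things in the scene. Friction and masses are not known exactly. Their poses are not given: they have to be found in the camera images.
- former: loose cast-aluminium bending form, 1.4 to 2.1 kg: a plate 95 mm (x) by 160 mm (y) by 40 mm high with an arched saddle on top (104 mm in y, 83 mm in x, crown 61 mm above the bench). Origin: centre of its underside, z up. Its long sides are the upright 160 mm faces at x = +47.5 and -47.5 mm; either may go to the fence. Slides with dry friction and stays where it is left
- fence: fixed wooden rail, 340 mm long (y), 32 mm thick (x), 40 mm high, two 9 mm screw heads on top near its ends. Origin: at bench level, middle of the upright face toward the robot; x points through the rail away from the robot, y along it, z up. The form starts on its -x side, turned 34 to 90 degrees from facing it, its nearest corner at least 70 mm away
- bottle_mid (a point): bystander: white glue bottle with blue cap, 56 mm diameter, 150 mm tall; point on its axis half-way up. Stands near one end of the fence
- tub_mid (a point): bystander: low white tub with red lid, 72 mm diameter, 75 mm tall; point on its axis half-way up. Stands near the other end of the fence
- gouge_grip (a point): bystander: red-handled hand gouge, 202 mm long, 25 mm thick, lying on the bench to the robot's right of the form; point in the middle of its handle
Not all that is in view belongs to the job. Several things have the shape of the former; the one meant has the colours described above.

How it is judged:
On the way:
1. a long side of the form faces the fence to within 8 degrees while the form is still at least 5 mm clear of it (angle between the x axis of former and the x axis of fence, either way round below 0.14 rad and x of former in the frame of fence below -0.059 m), for 0.2 s.
At the end, for the whole second after the job is handed in: a long side of the form lies against the fence: parallel to within 2 degrees, gap at its middle at most 4 mm, its whole length within the length of the fence, the form flat on the bench and at rest (angle between the x axis of former and the x axis of fence, either way round below 0.035 rad and x of former in the frame of fence between -0.0515 and -0.044 m and y of former in the frame of fence between -0.09 and 0.09 m and height (world z) of former below 0.004 m and angle between former's own z axis and vertical below 0.03 rad and linear speed of former below 0.01 m/s); the robot touches nothing.
It fails at once if the form touches the fence while more than 15 degrees askew (contact force between former and fence above 0.5 N and angle between the x axis of former and the x axis of fence, either way round above 0.26 rad).
It fails at once if the form is lifted (10 mm) or tipped (7 degrees) (height (world z) of former above 0.01 m or angle between former's own z axis and vertical above 0.12 rad).
It fails at once if the bottle, tub or gouge is moved by more than 20 mm (distance of any of bottle_mid, tub_mid, gouge_grip from where it was at the start of the episode above 0.02 m).
It also fails if it takes over 72 s, if anything falls off the work surface, if the arm or the gripper's body presses on something with over 40 N, if the wrist force passes 120 N, or if a joint passes its speed limit or range.

ROBOT

A 6-joint arm with a two-finger parallel gripper is mounted at the origin on the work surface. World frame = base frame: x ahead of the robot, y to its left, z up, the work surface at z = 0. Lengths are in m, angles in rad, forces in N, time in s.
With the tool pointing down it reaches from about 0.375 to 0.925 m from the base axis. Payload 5.7 kg.
Tool frame: the origin (TCP) lies on the centre line of the jaws, within the pads' length; the fingertips stand 19 mm ahead of it and the grasp point (between the pads) is the TCP (tips_ahead is the distance from the TCP to the fingertips, in m); x points along the fingers, z is the direction in which the jaws open and shut, and the axes are right-handed (so a half turn about x gives the same grasp; the last joint's range is limited). The gripper opens to 85 mm and grips with 20 to 120 N. Pads are 22 mm wide; open, the fingers measure 114 mm over their backs; the gripper's body (76 mm by 85 mm) begins 54 mm behind the grasp point. The pads swing forward as they close: fully open they stand 13 mm farther back than shut.
Start: joints at [-1.398, 0.359, 1.51, -0, 1.272, -0.115], TCP at [0.17, -0.575, 0.25] pointing down, gripper open.
Joint ranges: [-2.97, 2.97], [-1.01, 2.36], [0.21, 2.38], [-0.96, 4.11], [0.2, 2.71], [-2.98, 2.98]. Speed limits (rad/s): [2.39, 2.39, 3.14, 3.14, 3.14, 3.14].

INTERFACE

Orientations are given as a unit quaternion [w, x, y, z].
In Python, from rig import observe, get_image, camera_params, hand_in, tips_ahead gives the robot as it stands.
- The arm moves only by the tool carry_out, never from a script. Its argument "series" is one flat list of numbers, 7 for each row, row after row: the shift along the tool's x, y, z in units of 50 mm (1.0 is 50 mm), then the turn, a rotation vector about the tool's x, y, z in units of 6 degrees (1.0 is 6 degrees), then the closure, from 0 (fully open) to 1 (shut). In form: [dx, dy, dz, ax, ay, az, gripper, dx, dy, dz, ax, ay, az, gripper, ...]. A call has 1 to 20 rows; each row is the pose to reach, as a shift and turn from the pose commanded when the call began, along the tool's axes at that moment; what a row does not reach only later rows make up. A row lasts 1/10 s, in which the tool goes at most 50 mm and 8.59 degrees, less where a joint would pass 70% of its speed; a pose out of reach is approached as far as the arm can. A call with a gripper value outside its range is refused whole. The fingers move at their own pace and stop on an object; "force" is the grip in N (left out, the last holds). Time passes only in rows, so rows that repeat a pose let the fingers close. It gives the time, the measured TCP pose, the force and the opening at its end, in the units of the state.
- observe(): the state, without advancing time (a new reading comes with each control period).
- get_image(name): name is "side" or "top" or "wrist"; returns (picture, depth): 420x560x3 uint8, red, green, blue; 420x560 float32, m along the optical axis (not along the pixel's ray), 0 where there is no reading.
- camera_params(name): a dict with "fx", "fy", "cx", "cy" (pixels), "k1" (the pictures are not rectified: a ray, as slopes to the right and down, at radius r is drawn at 1 + k1 r^2 times it, then the intrinsics apply), "T" (4x4, takes a point from camera to world coordinates); the wrist camera has in their place "mount" (4x4, takes a point from camera to tool coordinates, whose origin is the TCP and whose axes are the tool frame's). Camera axes: x right, y up, looking along -z (the intrinsics and any distortion apply to the point x, -y, -z); pixel columns grow to the right and rows downward; lengths in m; the calibration is good to about 2 mm. A picture is of the moment at which its call begins: read the wrist's pose just before it. camera_params takes no time and is no camera call.
- hand_in(): hands the job in, once; it reports no verdict.
The state is a dict: "clock": time; "joint_pos": joint angles; "qd": joint speeds; "effort": joint torques, N m; "tcp_pos": TCP position; "tool_rot": TCP orientation; "contact_force": force on the tool from outside, world axes, zero at the start; "ft_torque": the same for the moment, N m; "gripper_width": finger opening in m.
Only numpy, scipy, OpenCV 4.12 (cv2) and the standard library are available. Lean on these libraries where they do the work, as an engineer would, in place of code of your own. Each camera call takes 0.05 s, during which the arm holds its last target. There are 200 camera calls.

## Working session

There is one attempt and no reset: what is moved stays moved. The work goes in short steps, Python scripts to look and compute and a tool call to move; the robot and the scene stay as the last step left them, time stands still between calls to the robot, and variables do not carry over. Pictures are saved under pics/ and viewed, about 8 in all and at most 12, crops included, and the job is handed in when it is done.

Besides the shell and the picture viewer there is one more tool, called after "Request:" as name(argument=value, ...), one argument or row to a line, values as JSON. carry_out: Moves the arm, as the interface text tells. Its arguments: {"type":"object","properties":{"series":{"type":"array"},"force":{"type":"number"}},"required":["series"]}

```bash
mkdir -p pics; ls
cat > h.py <<'E'
import numpy as np, cv2
from rig import *
def cloud(name):
    s=observe(); im,d=get_image(name); p=camera_params(name)
    v,u=np.indices(d.shape)
    a=(u-p['cx'])/p['fx']; b=(v-p['cy'])/p['fy']
    x,y=a.copy(),b.copy()
    for _ in range(8):
        k=1+p['k1']*(x*x+y*y); x,y=a/k,b/k
    P=np.stack([x*d,-y*d,-d,np.ones_like(d)],-1)
    T=p.get('T')
    W=P@np.array(T).T
    W[d==0]=np.nan
    return im,W[...,:3]
def save(n,im): cv2.imwrite('pics/'+n,im[...,::-1])
E
python3 - <<'E'
from h import *
for n in('top','side'):
    im,W=cloud(n); save(n+'0.png',im); np.savez('/tmp/'+n,im=im,W=W)
o=observe(); print({k:np.round(v,3) for k,v in o.items()}); print(camera_params('top'))
E
```

```text
pics
{'clock': np.float64(0.1), 'joint_pos': array([-1.398,  0.359,  1.511,  0.   ,  1.272, -0.115]), 'qd': array([ 0.   , -0.001, -0.001,  0.002,  0.001, -0.001]), 'effort': array([ 0.0000e+00, -5.2865e+01, -2.7935e+01, -0.0000e+00,  5.0000e-03,
        0.0000e+00]), 'tcp_pos': array([ 0.17 , -0.575,  0.25 ]), 'tool_rot': array([ 0.566,  0.424,  0.567, -0.423]), 'contact_force': array([-0.094, -0.108,  0.048]), 'ft_torque': array([-0.008, -0.06 ,  0.054]), 'gripper_width': np.float64(0.086)}
{'fx': 461.56748802391223, 'fy': 461.56748802391223, 'cx': 279.73471273653456, 'cy': 219.99772974649989, 'k1': -0.09819592173134867, 'T': array([[-0.02395491,  0.99244986, -0.12028894,  0.4367555 ],
       [-0.99935731, -0.02698199, -0.02359948,  0.02421554],
       [-0.02666693,  0.11964631,  0.99245838,  1.12535195],
       [ 0.        ,  0.        ,  0.        ,  1.        ]])}
```

View pics/top0.png

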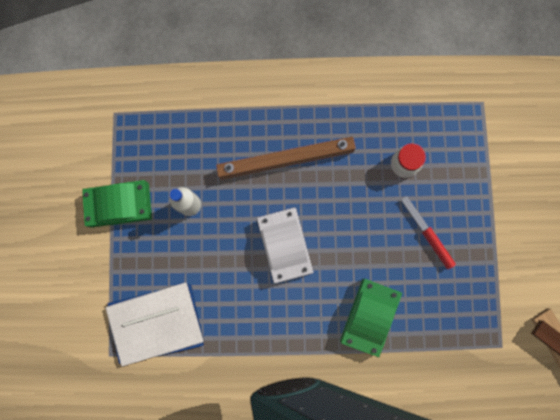

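View pics/side0.png

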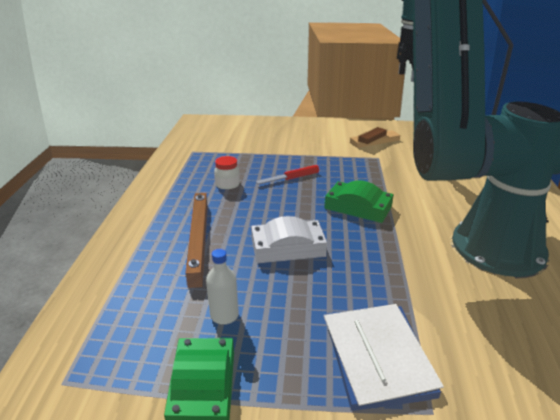

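```bash
cat >> h.py <<'E'
def rect(W,box,zl,zh):
    r0,r1,c0,c1=box; p=W[r0:r1,c0:c1].reshape(-1,3); p=p[(p[:,2]>zl)&(p[:,2]<zh)]
    # upright-face-free footprint: min-area rect of eroded set
    r=cv2.minAreaRect(p[:,:2].astype(np.float32)*1000)
    return r,cv2.boxPoints(r).round(1),len(p)
E
python3 - <<'E'
from h import *
z=np.load('/tmp/top.npz'); im,W=z['im'],z['W']
save('crop0.png',cv2.resize(im[195:295,240:330],None,fx=6,fy=5.5,interpolation=cv2.INTER_CUBIC))
for n,b in dict(former=(200,290,250,325),fence=(130,185,210,362),bottle=(180,222,165,205),tub=(140,182,385,430),gouge=(190,275,395,460)).items():
    for zl,zh in ((.033,.047),(.03,.07),(.012,.2)):
        try:
            r,c,k=rect(W,b,zl,zh); print(n,zl,np.round(r[0],1),np.round(r[1],1),round(r[2],2),k,c.tolist())
        except Exception as e: print(n,zl,'none')
print(np.nanmedian(W[300:310,220:240,2]), np.nanmedian(W[110:120,220:240,2]))
E
```

```text
former 0.033 [510.8  40.9] [160.4  95.1] 13.54 1382 [[421.70001220703125, 68.30000305175781], [443.8999938964844, -24.100000381469727], [599.9000244140625, 13.399999618530273], [577.5999755859375, 105.80000305175781]]
former 0.03 [510.8  40.9] [160.4  95.1] 13.54 2717 [[421.70001220703125, 68.30000305175781], [443.8999938964844, -24.100000381469727], [599.9000244140625, 13.399999618530273], [577.5999755859375, 105.80000305175781]]
former 0.012 [510.8  40.9] [160.4  95.1] 13.54 2717 [[421.70001220703125, 68.30000305175781], [443.8999938964844, -24.100000381469727], [599.9000244140625, 13.399999618530273], [577.5999755859375, 105.80000305175781]]
fence 0.033 [723.1  32.9] [ 34.3 340.6] 10.45 1847 [[675.2999877929688, 197.3000030517578], [737.0999755859375, -137.6999969482422], [770.7999877929688, -131.5], [709.0, 203.5]]
fence 0.03 [722.9  32.9] [ 34.7 340.6] 10.45 1921 [[674.9000244140625, 197.1999969482422], [736.7000122070312, -137.8000030517578], [770.7999877929688, -131.5], [709.0, 203.5]]
fence 0.012 [722.9  32.9] [ 34.7 340.6] 10.45 2157 [[674.9000244140625, 197.1999969482422], 
[... 1090 characters left out ...]
4 68.2] 5.0 883 [[666.5, -229.0], [672.4000244140625, -296.8999938964844], [740.5999755859375, -291.0], [734.5999755859375, -223.10000610351562]]
gouge 0.033 [0. 0.] [0. 0.] 0.0 0 [[0.0, 0.0], [0.0, 0.0], [0.0, 0.0], [0.0, 0.0]]
gouge 0.03 [ 477.3 -342.1] [11.7  0. ] -146.26 2 [[482.20001220703125, -338.79998779296875], [482.20001220703125, -338.79998779296875], [472.3999938964844, -345.29998779296875], [472.3999938964844, -345.29998779296875]]
gouge 0.012 [ 532.1 -306.9] [201.9  27.3] 31.76 693 [[439.1000061035156, -348.3999938964844], [453.5, -371.70001220703125], [625.2000122070312, -265.3999938964844], [610.7999877929688, -242.1999969482422]]
0.0002723133118519572 -2.2505647375492543e-05
```

View pics/crop0.png

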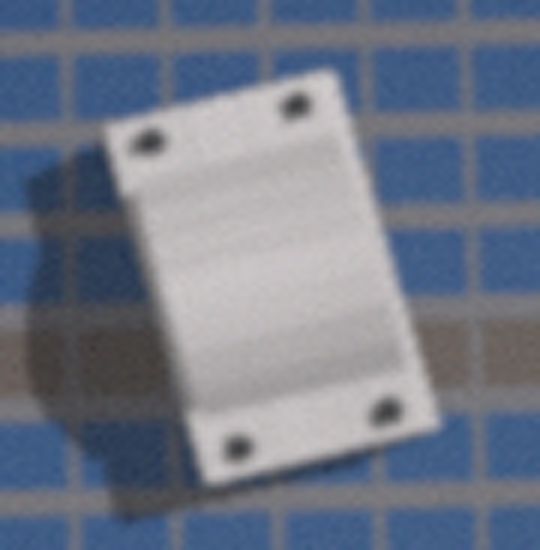

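Candidates by top-image pixels: green form at (117,204), green form at (372,317) and silver form at (285,246). Only the silver one matches cast aluminium, and the crop confirms bare silver metal with four dark holes. It needs about +87° (CCW) to face the fence.

```bash
cat >> h.py <<'E'
from scipy.spatial.transform import Rotation as R
N=np.array([np.cos(np.radians(10.45)),np.sin(np.radians(10.45))]); F0=np.array([.706,.0297])
def pose():
    o=observe(); q=o['tool_rot']; return np.array(o['tcp_pos']),R.from_quat([q[1],q[2],q[3],q[0]])
def to(pts,yaw=None):
    "pts world -> tool-unit shifts; yaw: world dir (deg) of tool z"
    p,r=pose(); M=r.as_matrix(); print('p',p.round(4),'\n',M.round(3))
    for q in pts: print(q,'->',(M.T@(np.array(q)-p)/.05).round(2))
    if yaw is not None:
        z=np.array([np.cos(np.radians(yaw)),np.sin(np.radians(yaw)),0]); x=np.array([0,0,-1.])
        Rt=R.from_matrix(np.stack([x,np.cross(z,x),z],1)); print('rot',(np.degrees((r.inv()*Rt).as_rotvec())/6).round(2))
def form():
    im,W=cloud('top'); z=np.load('/tmp/top.npz')
    m=(W[...,2]>.03)&(W[...,2]<.07)&(W[...,0]>.37)&(W[...,0]<.8)&(np.abs(W[...,1])<.24)
    hsv=cv2.cvtColor(im,cv2.COLOR_RGB2HSV); m&=(hsv[...,1]<60)&(hsv[...,2]>95)
    m=m.astype(np.uint8); n,l,s,_=cv2.connectedComponentsWithStats(m); k=1+np.argmax(s[1:,4])
    p=W[l==k][:,:2]; r=cv2.minAreaRect(p.astype(np.float32)*1000)
    c=np.array(r[0])/1000; a=r[2] if r[1][0]>r[1][1] else r[2]+90
    d=c-F0; print('form',c.round(4),'size',np.round(r[1],1),'long axis',round(a%180,2),'err',round((a-100.45+90)%180-90,2),'fence xy',np.round([d@N,d@[-N[1],N[0]]],4))
    print(cv2.boxPoints(r).round(0).tolist())
    return im
E
python3 - <<'E'
from h import *
form()
for y in(100.45,-79.55): to([[.43,.115,.25],[.43,.115,.033]],y)
E
```

```text
form [0.5109 0.0409] size [160.8  95. ] long axis 13.47 err -86.98 fence xy [-0.1898  0.0464]
[[422.0, 68.0], [444.0, -24.0], [600.0, 13.0], [578.0, 106.0]]
p [ 0.1702 -0.5748  0.2496] 
 [[-0.     0.959  0.284]
 [ 0.001  0.284 -0.959]
 [-1.     0.    -0.001]]
[0.43, 0.115, 0.25] -> [ 1.000e-02  8.900e+00 -1.175e+01]
[0.43, 0.115, 0.033] -> [  4.35   8.9  -11.75]
rot [-2.899e+01  0.000e+00 -2.000e-02]
p [ 0.1702 -0.5748  0.2496] 
 [[-0.     0.959  0.284]
 [ 0.001  0.284 -0.959]
 [-1.     0.    -0.001]]
[0.43, 0.115, 0.25] -> [ 1.000e-02  8.900e+00 -1.175e+01]
[0.43, 0.115, 0.033] -> [  4.35   8.9  -11.75]
rot [ 1.01 -0.01 -0.  ]
```

Request:
carry_out(
  series=[0,6.9,-5.8,1.01,0,0,1,0,6.9,-5.8,1.01,0,0,1,0,6.9,-5.8,1.01,0,0,1,0,6.9,-5.8,1.01,0,0,1,0,6.9,-5.8,1.01,0,0,1,0,6.9,-5.8,1.01,0,0,1,0,6.9,-5.8,1.01,0,0,1,0,6.9,-5.8,1.01,0,0,1,0,6.9,-5.8,1.01,0,0,1,0,8.9,-11.75,1.01,0,0,1,0,8.9,-11.75,1.01,0,0,1,0,8.9,-11.75,1.01,0,0,1,0,8.9,-11.75,1.01,0,0,1,0,8.9,-11.75,1.01,0,0,1,0,8.9,-11.75,1.01,0,0,1,0,8.9,-11.75,1.01,0,0,1,0,8.9,-11.75,1.01,0,0,1,0,8.9,-11.75,1.01,0,0,1],
  force=40,
)

```text
clock: 1.95
tcp_pos: [0.43, 0.1141, 0.2501]
tool_rot: [0.544, 0.452, 0.544, -0.452]
contact_force: [0.1, -0.1, -0.6]
gripper_width: -0.0
```

Run:
```python
from h import *
to([[.43,.115,.033],[.445,-.04,.033]],-79.55); print(observe()['gripper_width'])
```

```text
p [0.43   0.1141 0.2501] 
 [[-0.001  0.983  0.182]
 [-0.001  0.182 -0.983]
 [-1.    -0.001  0.   ]]
[0.43, 0.115, 0.033] -> [ 4.34  0.01 -0.02]
[0.445, -0.04, 0.033] -> [ 4.34 -0.26  3.08]
rot [0.01 0.   0.01]
-1.3572882370978937e-05
```

Request:
carry_out(
  series=[1.5,0,0,0,0,0,1,3,0,0,0,0,0,1,4.0,0,0,0,0,0,1,4.34,0,0,0,0,0,1,4.34,0,0.25,0,0,0,1,4.34,0,0.45,0,0,0,1,4.34,0,0.6,0,0,0,1,4.34,0,0.75,0,0,0,1,4.34,0,0.9,0,0,0,1,4.34,0,1.05,0,0,0,1,4.34,0,1.2,0,0,0,1,4.34,0.02,1.35,0,0,0,1,4.34,0.04,1.5,0,0,0,1,4.34,0.08,1.65,0,0,0,1,4.34,0.12,1.8,0,0,0,1,4.34,0.17,1.95,0,0,0,1,4.34,0.22,2.1,0,0,0,1,4.34,0.27,2.25,0,0,0,1,4.34,0.32,2.4,0,0,0,1,4.34,0.32,2.4,0,0,0,1],
)

```text
clock: 3.95
tcp_pos: [0.4662, -0.0018, 0.0346]
tool_rot: [0.542, 0.453, 0.544, -0.453]
contact_force: [-4.3, -0.3, -0.2]
gripper_width: -0.0001
```

Run:
```python
from h import *
im=form(); save('top1.png',im); to([]); print(observe()['contact_force'])
```

```text
form [0.5458 0.0042] size [161.3  93.5] long axis 55.74 err -44.71 fence xy [-0.1622  0.004 ]
[[462.0, -36.0], [539.0, -89.0], [630.0, 45.0], [553.0, 97.0]]
p [ 0.4664 -0.0016  0.0346] 
 [[-0.001  0.984  0.18 ]
 [ 0.     0.18  -0.984]
 [-1.    -0.001 -0.   ]]
[-5.1104266  -0.07664655  0.1040668 ]
```

View pics/top1.png

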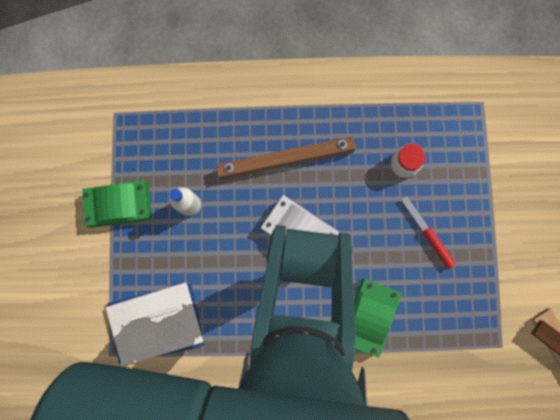

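Form is now at about (300,225), partly under the wrist, turned 42°, with 45° left. Next I push its far-right corner from the fence side.

Request:
carry_out(
  series=[0,-0.22,-0.21,0,0,0,1,-0.9,-0.22,-0.21,0,0,0,1,-1.8,-0.22,-0.21,0,0,0,1,-1.9,-0.22,-0.21,0,0,0,1,-1.9,0.7,0,0,0,0,1,-1.9,1.6,0.2,0,0,0,1,-1.9,2.5,0.4,0,0,0,1,-1.9,3.3,0.47,0,0,0,1,-1.9,3.65,0.47,0,0,0,1,-1.9,3.65,0.47,0,0,0,1,-1.9,3.65,0.47,0,0,0,1,-1.0,3.65,0.47,0,0,0,1,-0.3,3.65,0.47,0,0,0,1,0,3.65,0.47,0,0,0,1,0,3.65,0.47,0,0,0,1],
)

```text
clock: 5.5
tcp_pos: [0.6483, 0.0093, 0.0314]
tool_rot: [0.542, 0.451, 0.545, -0.454]
contact_force: [-0.3, -0.0, 0.8]
gripper_width: -0.0001
```

Run:
```python
from h import *
im=form(); save('top2.png',im); to([[.632,.022,.0346],[.599,.06,.0346],[.555,.084,.0346]]); print(observe()['contact_force'])
```

```text
form [ 0.7047 -0.2326] size [52.8 13.2] long axis 1.9 err 81.45 fence xy [-0.0488 -0.2577]
[[678.0, -227.0], [679.0, -240.0], [731.0, -238.0], [731.0, -225.0]]
p [0.6501 0.0092 0.0332] 
 [[-0.002  0.983  0.181]
 [ 0.     0.181 -0.983]
 [-1.    -0.002 -0.001]]
[0.632, 0.022, 0.0346] -> [-0.03 -0.31 -0.32]
[0.599, 0.06, 0.0346] -> [-0.03 -0.82 -1.18]
[0.555, 0.084, 0.0346] -> [-0.02 -1.6  -1.82]
[ 0.35724433 -0.27137078  0.57950024]
```

View pics/top2.png

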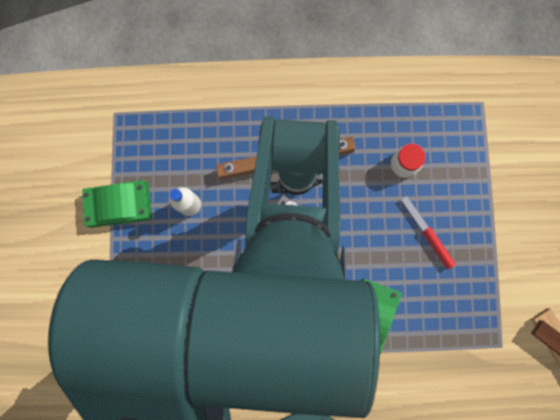

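The arm hides the form here. I'll push and then clear away to look.

Request:
carry_out(
  series=[0,-0.15,-0.16,0,0,0,1,0,-0.31,-0.32,0,0,0,1,0,-0.4,-0.48,0,0,0,1,0,-0.49,-0.64,0,0,0,1,0,-0.59,-0.8,0,0,0,1,0,-0.7,-0.98,0,0,0,1,0,-0.82,-1.15,0,0,0,1,0,-0.96,-1.28,0,0,0,1,0,-1.1,-1.4,0,0,0,1,0,-1.25,-1.53,0,0,0,1,0,-1.4,-1.66,0,0,0,1,0,-1.5,-1.74,0,0,0,1,0,-1.5,-1.74,0,0,0,1,0,-1.2,-1.74,0,0,0,1,-1,-1.2,-1.74,0,0,0,1,-1.9,-1.2,-1.74,0,0,0,1,-2.8,-1.2,-1.74,0,0,0,1,-3.4,-1.2,-1.2,0,0,0,1],
)

```text
clock: 7.35
tcp_pos: [0.581, 0.0598, 0.2069]
tool_rot: [0.544, 0.453, 0.544, -0.451]
contact_force: [1.7, -1.0, -0.3]
gripper_width: 0.0001
```

Run:
```python
from h import *
im,W=cloud('side'); save('side3.png',im)
m=(W[...,2]>.03)&(W[...,2]<.066)&(W[...,0]>.38)&(W[...,0]<.72)&(np.abs(W[...,1])<.2)
hsv=cv2.cvtColor(im,cv2.COLOR_RGB2HSV); m&=(hsv[...,1]<60)&(hsv[...,2]>95)
n,l,s,_=cv2.connectedComponentsWithStats(m.astype(np.uint8)); k=1+np.argmax(s[1:,4])
r=cv2.minAreaRect(W[l==k][:,:2].astype(np.float32)*1000); print(r,cv2.boxPoints(r))
to([]); print(observe()['contact_force'])
```

```text
((516.1760864257812, 20.84418487548828), (95.51738739013672, 164.6766815185547), 9.669129371643066) [[455.26645  93.99137]
 [482.92526 -68.34594]
 [577.0857  -52.303  ]
 [549.4269  110.03431]]
p [0.5848 0.0547 0.2113] 
 [[ 0.01   0.983  0.183]
 [-0.003  0.183 -0.983]
 [-1.     0.009  0.004]]
[ 2.27912519 -3.18815977  3.52514593]
```

View pics/side3.png

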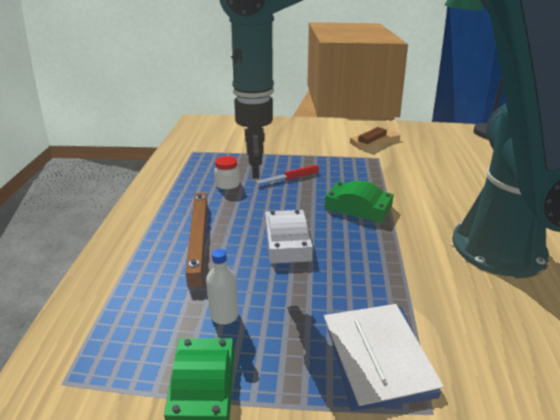

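The side view shows the silver form at about (288,235) with its long side parallel to the fence: error about −0.8°, centre about 0.188 m from the fence. Bystanders are unmoved. Next I open the fingers and push squarely from behind with both fingertips.

Run:
```python
from h import *
to([[.416,.003,.2113],[.416,.003,.026]],-79.55)
```

```text
p [0.5848 0.0547 0.2113] 
 [[ 0.01   0.983  0.183]
 [-0.003  0.183 -0.983]
 [-1.     0.009  0.004]]
[0.416, 0.003, 0.2113] -> [-0.03 -3.51  0.4 ]
[0.416, 0.003, 0.026] -> [ 3.67 -3.54  0.38]
rot [ 0.01  0.04 -0.09]
```

Request:
carry_out(
  series=[0,-0.9,0.1,0,0,0,0,0,-1.8,0.2,0,0,0,0,0,-2.7,0.3,0,0,0,0,0,-3.5,0.4,0,0,0,0,0,-3.5,0.4,0,0,0,0,0,-3.5,0.4,0,0,0,0,0,-3.5,0.4,0,0,0,0],
)

```text
clock: 8.1
tcp_pos: [0.4141, 0.0061, 0.2038]
tool_rot: [0.544, 0.453, 0.543, -0.452]
contact_force: [-0.0, 0.2, 0.8]
gripper_width: 0.0856
```

Run:
```python
from h import *
to([[.416,.003,.026]],-79.55); print(observe()['gripper_width'])
```

```text
p [0.4141 0.0061 0.2038] 
 [[ 0.002  0.983  0.181]
 [ 0.     0.181 -0.983]
 [-1.     0.002  0.   ]]
[0.416, 0.003, 0.026] -> [3.56 0.02 0.07]
rot [-0.    0.   -0.02]
0.08561924367725218
```

Request:
carry_out(
  series=[1,0,0.03,0,0,0,0,2,0,0.07,0,0,0,0,3,0,0.07,0,0,0,0,3.5,0,0.07,0,0,0,0,3.55,0.3,0.07,0,0,0,0,3.55,0.6,0.07,0,0,0,0,3.55,0.8,0.07,0,0,0,0,3.55,0.98,0.07,0,0,0,0,3.55,1.16,0.07,0,0,0,0,3.55,1.34,0.07,0,0,0,0,3.55,1.52,0.07,0,0,0,0,3.55,1.7,0.07,0,0,0,0,3.55,1.88,0.07,0,0,0,0,3.55,2.06,0.07,0,0,0,0,3.55,2.24,0.07,0,0,0,0,3.55,2.42,0.07,0,0,0,0,3.55,2.6,0.07,0,0,0,0,3.55,2.75,0.07,0,0,0,0,3.55,2.9,0.07,0,0,0,0,3.55,2.9,0.07,0,0,0,0],
)

```text
clock: 10.1
tcp_pos: [0.5501, 0.0295, 0.0247]
tool_rot: [0.54, 0.45, 0.547, -0.455]
contact_force: [-12.1, -0.7, 4.9]
gripper_width: 0.0854
```

```bash
cat >> h.py <<'E'
def sform():
    im,W=cloud('side')
    m=(W[...,2]>.03)&(W[...,2]<.066)&(W[...,0]>.38)&(W[...,0]<.75)&(np.abs(W[...,1])<.2)
    hsv=cv2.cvtColor(im,cv2.COLOR_RGB2HSV); m&=(hsv[...,1]<60)&(hsv[...,2]>95)
    n,l,s,_=cv2.connectedComponentsWithStats(m.astype(np.uint8)); k=1+np.argmax(s[1:,4])
    r=cv2.minAreaRect(W[l==k][:,:2].astype(np.float32)*1000); d=np.array(r[0])/1000-F0
    print('side',r,'fence xy',d@N,d@[-N[1],N[0]]); return im
E
python3 - <<'E'
from h import *
save('side4.png',sform()); save('top4.png',form()); to([]); print(observe()['contact_force'])
E
```

```text
side ((606.8847045898438, 39.45140075683594), (97.900634765625, 166.3164825439453), 10.221086502075195) fence xy -0.09570264211212832 0.027566934790085547
form [ 0.705  -0.2331] size [52.9 12.5] long axis 1.75 err 81.3 fence xy [-0.0487 -0.2583]
[[678.0, -228.0], [679.0, -240.0], [732.0, -239.0], [731.0, -226.0]]
p [0.5501 0.0295 0.0247] 
 [[-0.012  0.983  0.182]
 [ 0.001  0.182 -0.983]
 [-1.    -0.012 -0.003]]
[-11.77145894  -0.59646482   5.17267547]
```

View pics/side4.png

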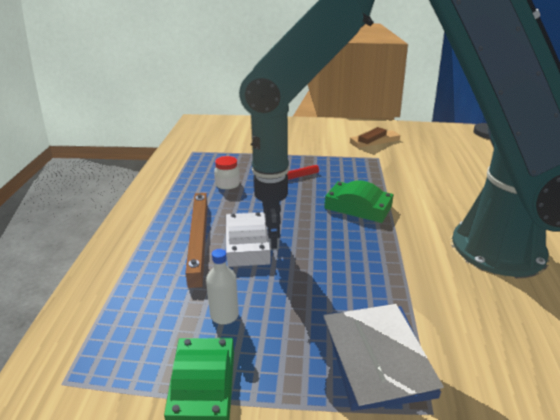

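Form is square at about 48 mm from contact, (247,238) in the side view. Final slow push to flush.

Request:
carry_out(
  series=[0,0.1,0,0,0,0,0,0,0.22,0,0,0,0,0,0,0.34,0,0,0,0,0,0,0.46,0,0,0,0,0,0,0.58,0,0,0,0,0,0,0.68,0,0,0,0,0,0,0.76,0,0,0,0,0,0,0.82,0,0,0,0,0,0,0.87,0,0,0,0,0,0,0.92,0,0,0,0,0,0,0.97,0,0,0,0,0,0,1.02,0,0,0,0,0,0,1.06,0,0,0,0,0,0,1.1,0,0,0,0,0,0,1.1,0,0,0,0,0,0,1.1,0,0,0,0,0],
)

```text
clock: 11.8
tcp_pos: [0.6012, 0.0389, 0.0246]
tool_rot: [0.539, 0.448, 0.548, -0.456]
contact_force: [-19.5, -3.7, 11.9]
gripper_width: 0.0855
```

Run:
```python
from h import *
save('side5.png',sform()); to([]); print(observe()['contact_force'])
p,_=pose(); print((p[:2]-F0)@N)
```

```text
side ((659.6502075195312, 51.43017578125), (99.1025161743164, 182.5191650390625), 12.056371688842773) fence xy -0.04163965171629956 0.029776554659862918
p [0.6012 0.0389 0.0246] 
 [[-0.018  0.983  0.182]
 [-0.     0.182 -0.983]
 [-1.    -0.017 -0.003]]
[-18.96003074  -3.74661443  12.56562757]
-0.1013801734673551
```

Force has risen from 12 N to 20 N, so it's seating. I'll press slightly harder, then back off and clear the view.

Request:
carry_out(
  series=[0,0.06,0,0,0,0,0,0,0.12,0,0,0,0,0,0,0.12,0,0,0,0,0,0,-0.1,0,0,0,0,0,0,-0.4,0,0,0,0,0,0,-0.9,0,0,0,0,0,-0.8,-1.3,0,0,0,0,0,-1.7,-1.5,0,0,0,0,0,-2.6,-1.8,0,0,0,0,0,-3.5,-2.5,0.8,0,0,0,0,-4,-3,1.7,0,0,0,0,-4.2,-3.4,2.6,0,0,0,0,-4.2,-3.5,3.5,0,0,0,0,-4.2,-3.5,4.4,0,0,0,0,-4.2,-3.5,5.3,0,0,0,0,-4.2,-3.5,6,0,0,0,0,-4.2,-3.5,6,0,0,0,0,-4.2,-3.5,6,0,0,0,0],
)

```text
clock: 13.65
tcp_pos: [0.4928, -0.2887, 0.2357]
tool_rot: [0.543, 0.453, 0.543, -0.453]
contact_force: [0.4, 0.4, -0.2]
gripper_width: 0.0855
```

Run:
```python
from h import *
im=form(); save('top6.png',im)
im,W=cloud('top')
r,c,k=rect(W,(130,185,210,362),.033,.047); 
for n,b in dict(bottle=(180,222,165,205),tub=(140,182,385,430),gouge=(190,275,395,460)).items(): print(n,rect(W,b,.012,.2)[0])
# front plate edge visible pixels (grey) at plate height: compare gap pixels
save('crop6.png',cv2.resize(im[140:240,205:365],None,fx=5,fy=5,interpolation=cv2.INTER_CUBIC))
to([]); print(observe()['contact_force'],observe()['clock'])
```

```text
form [0.6573 0.0452] size [ 98.1 163.5] long axis 100.36 err -0.09 fence xy [-0.0451  0.0241]
[[594.0, 117.0], [624.0, -44.0], [720.0, -26.0], [691.0, 134.0]]
bottle ((614.592529296875, 270.0184631347656), (49.5622444152832, 55.4732780456543), 55.120574951171875)
tub ((703.6340942382812, -260.3697204589844), (69.08335876464844, 67.97325134277344), 12.053548812866211)
gouge ((532.4550170898438, -307.6985778808594), (202.23484802246094, 26.09728240966797), 31.328365325927734)
p [ 0.4924 -0.2867  0.2356] 
 [[-0.001  0.983  0.182]
 [ 0.001  0.182 -0.983]
 [-1.    -0.001 -0.001]]
[-0.56414104  0.54986696  0.9229632 ] 13.75
```

View pics/crop6.png

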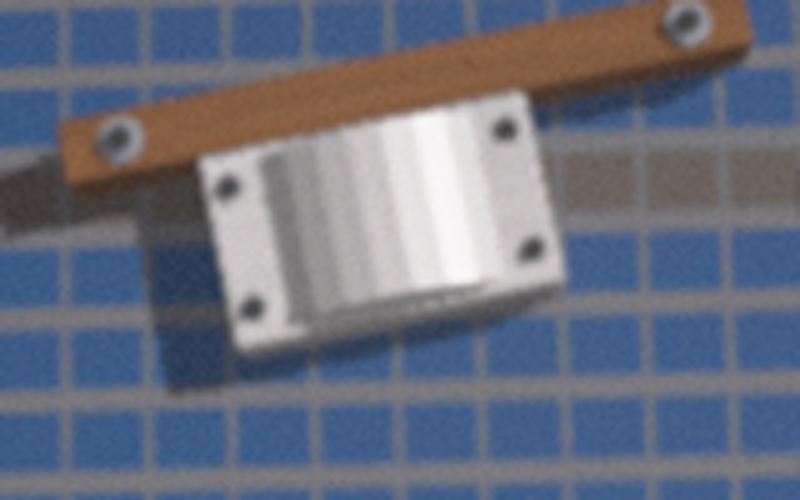

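The crop shows the form's long side flush along the fence, from about (200,157) to (525,92), with no visible gap, and the gripper is well clear. Handing in.

```bash
python3 -c "
from rig import *; print(hand_in())"
```

```text
the job is handed in; nothing more can be done
None
```

I handed the job in at about 13.8 s, with the form resting flush against the fence and the fingers clear; `hand_in` gives no verdict.

**How it went:** I walked the form round about 87° with two corner pushes using the shut fingers. It faced the fence to within about 1° while still about 0.19 m from it. I then pushed it squarely up to the fence with both fingers open, pressed lightly and withdrew.

**Last checks (top camera):**
- **Alignment:** the long side is within about 0.1° of the fence.
- **Position:** the form's centre is at about x = −0.045 to −0.047 m and y = +0.024 m in the fence frame. No gap is visible.
- **Bystanders:** the bottle, tub and gouge measured within 1 mm of where they started.
- **Robot:** contact force was near zero after withdrawing.

**Readings that disagreed:**
- **At the fence:** the side camera gave a 1.6° error and an oversized outline. I put this down to its outline merging with a fence screw head, and did not use it.
- **While the arm blocked the top view:** two top-camera fits picked up something else, near the tub, and were ignored.

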